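# Load a finds case through the dry box's one-way flap

### The arm

A 6-joint arm with a two-finger parallel gripper is mounted at the origin on the work surface; the furniture and walls round the work are solid. World frame = base frame: x ahead of the robot, y to its left, z up, the work surface at z = 0. Lengths are in mm, angles in rad, forces in N, time in s.
With the tool pointing down it reaches from about 325 to 925 mm from the base axis. Payload 3.1 kg.
Tool frame: the origin (TCP) lies at the very end of the fingers, on their centre line; the grasp point (between the pads) lies 19 mm behind it; y points along the fingers, x is the direction in which the jaws open and shut, and the axes are right-handed (so a half turn about y gives the same grasp; the last joint's range is limited). The gripper opens to 85 mm and grips with 20 to 120 N. Pads are 22 mm wide; open, the fingers measure 114 mm over their backs; the gripper's body (76 mm by 85 mm) begins 54 mm behind the grasp point. The pads swing forward as they close: fully open they stand 13 mm farther back than shut.
Start: joints at [0.991, 0.217, 1.613, -0, 1.311, -0.112], TCP at [281.812, 557.872, 231.3] pointing down, gripper open.
Joint ranges: [-2.75, 2.75], [-0.78, 2.1], [0.31, 2.55], [-1.13, 4.27], [0.13, 2.63], [-2.58, 2.58]. Speed limits (rad/s): [2.79, 2.79, 3.14, 3.14, 3.14, 3.14].

### API

Orientations are given as a rotation vector (axis times angle).
In Python, from rig import arm, read_camera, calibration, sign_off, recognise, spot_point gives the robot as it stands. The module is installed in compiled form; this text tells all that it offers.
- The arm moves only by the tool step_arm, never from a script. Its argument "commands" is a list of rows, each an object of numbers: "tx", "ty", "tz": the shift along the world's x, y, z in mm; "rx", "ry", "rz": the turn, a rotation vector about the world's x, y, z in degrees; "grip": the closure, from 0 (fully open) to 1 (shut). A call has 1 to 10 rows; each row is the pose to reach, as a shift and turn from the pose measured when the call began; what a row does not reach only later rows make up. A row lasts 1/10 s, in which the tool goes at most 50 mm and 8.59 degrees, less where a joint would pass 70% of its speed; a pose out of reach is approached as far as the arm can. A call with a gripper value outside its range is refused whole. The fingers move at their own pace and stop on an object; the grip force is fixed at half the most. Time passes only in rows, so rows that repeat a pose let the fingers close. It gives the time, the measured TCP pose, the force and the opening at its end, in the units of the state.
- arm.get_obs(): the state, without advancing time (a new reading comes with each control period).
- read_camera(name): name is "scene" or "side" or "wrist"; returns the picture (420x560x3 uint8, red, green, blue); there is no depth.
- calibration(name): a dict with "mtx" (3x3 intrinsics, pixels), "cam_to_world" (4x4, takes a point from camera to world coordinates). Camera axes: x right, y down, z forward; pixel columns grow to the right and rows downward; lengths in mm; the calibration is good to about 2 mm. A picture is of the moment at which its call begins: read the wrist's pose just before it. calibration takes no time and is no camera call; for the wrist camera it gives the pose at the moment of the call.
- sign_off(): hands the job in, once; it reports no verdict.
Trained networks look in the newest picture that a camera, given by its name, has taken for a name from the list of things; names that differ only in an ending like _2 or _b are one class to them, and where a whole thing is asked for, a point or a joint stands for the part that bears it (a point fixed in the world has none). Each returns a list of dicts, best first, with "conf" (0 to 1); they miss things now and then, are a little off and sometimes report something else, mostly with a low value. They report only what shows in the picture. A call takes as long as a camera call. They do not tell look-alikes from the thing itself.
- recognise(thing, camera): "location" ([column, row] in pixels, amid what is visible of it).
- spot_point(thing, camera): "location" ([column, row] in pixels: a listed point, or the origin of a listed thing).
The state is a dict: "clock": time; "joint_positions": joint angles; "joint_velocities": joint speeds; "joint_torque": joint torques, N m; "tcp_pos": TCP position; "orientation": TCP orientation; "force": force on the tool from outside, world axes, zero at the start; "moment": the same for the moment, N m; "grip_width": finger opening in mm.
Only numpy, scipy, OpenCV 4.12 (cv2) and the standard library are available. Lean on these libraries where they do the work, as an engineer would, in place of code of your own. Each camera call takes 0.05 s, during which the arm holds its last target. There are 200 camera calls.

### The job

The yellow case of iron finds is waiting on the sill of the dry box. With the push stick, slide it in through the sprung flap until it is fully home against the bumper at the back, pressing gently so that the finds are not jarred. Then draw the stick out so that the flap shuts behind the case, and lay the stick back in its wooden rest; leave the black case, the bottle and the sherd where they are.

Things in the scene. Friction and masses are not known exactly. Their poses are not given: they have to be found in the camera images.
- drybox: Dry box, fixed: grey base 20 mm high, open loading sill in front (x -195 to -6 mm, 92 mm wide), low clear-topped chamber behind (x 0 to 260, 108 mm wide, 98 mm high, a dial 9 mm high on top). Origin on the table under the middle of the flap; x runs along the lane into the chamber, z up. Lane floor at z = 20 mm, with two guides 12 mm high, 64 mm apart, flared at the sill's open end.
- drybox_door (a point): Middle of the doorway's threshold at lane-floor height, on the flap's plane (20 mm above the drybox origin). The doorway in its 6 mm grey frame is 77 mm wide and 46 mm high.
- bumper (a joint): How far the back stop's black rubber pad (54 x 32 mm) is squeezed, in m: 0 free, at most 0.0035; it gives 1 mm per 4 N. The stop ends the lane and is clamped at a different depth each time, which is not measured: the pad's face lies somewhere from 177 to 194 mm along drybox x, so where the case comes home must be felt. Pressed home, the pad is squeezed by 0.6 to 3 mm.
- flap (a joint): White flap hung just inside the doorway (80 mm wide, 57 long, 3 thick, hinge 60 mm over the lane floor). 0 = shut, grows to 1.54 rad swinging inward; it cannot swing outward. A spring (0.05 N m shut, 0.08 open) holds it shut: a case starting to open it needs about 2 to 4 N beyond its sliding friction (1 to 3 N), more if rammed, less as it opens. It rides on top of what passes under it.
- flap_edge (a point): Middle of the flap's free lower edge.
- case: Closed yellow case (do not open), body 120 x 60 x 40 mm, with a 4 mm tab half-way up the side at its -x; about 0.24 kg. Origin at the centre of its underside, long side along its y, which lies along the lane. It starts on the sill between the guides with about 2 mm play a side. The flap can only fall shut behind it once its centre is more than 115 mm along drybox x.
- pusher: Push stick, 0.14 kg: wooden bar 24 mm wide, 22 high; black rubber nose 44 mm wide, 22 high at its +x end; blue upright handle 18 mm wide (y), 28 long (x), standing from 22 to 68 mm above the underside. Origin on the underside below the handle's axis; nose face 135 mm ahead in x, tail 20 mm behind. Starts lying in its rest.
- pusher_grip (a point): Middle of the blue handle, 47 mm above the stick's underside; grip it across its 18 mm.
- pusher_nose (a point): Middle of the nose's face, 11 mm above the stick's underside.
- rest: Fixed wooden rest for the stick: trough 34 mm wide (x -24 to 100 mm), floor 8 mm above the table, walls 9 mm higher, end wall at -x, open at +x, where the nose overhangs. Origin on the table below where the handle's axis belongs; x along the trough towards the nose. In place, the stick's origin is 0 to 4 mm along x, within 5 mm in y, at z = 8 mm.
- black_case: Black and clear case 130 x 68 x 45 mm, bystander; origin at the centre of its underside.
- bottle: White bottle with a blue band, 42 mm across, 75 mm high, bystander; origin at the centre of its underside.
- sherd: Buff pottery sherd about 78 x 66 x 16 mm, bystander; origin at the centre of its underside.
There are look-alikes about, which are no part of the job. What is shaped like the case but pink is not meant.

How it is judged (in metres and radians):
On the way, in this order (a step that is already met when the one before it is completed fails the run):
1. the case, driven by the push stick, has swung the flap open (value of joint flap above 0.5 rad and contact force between pusher and case above 0.3 N), for 0.1 s.
2. the case is pressed home against the bumper, the pad squeezed by 0.6 mm or more (x of case in the frame of drybox above 0.1153 m and value of joint bumper above 0.0006 m), for 0.1 s.
At the end, for the whole second after the job is handed in: The case, having been pressed home on the bumper, is at rest in the chamber clear of the flap (centre more than 115.3 mm along the lane), the flap is shut behind it (under 0.05 rad), and the push stick lies flat and still in the trough of its rest (handle no more than 30 mm forward of its place) (x of case in the frame of drybox above 0.1153 m and value of joint flap below 0.05 rad and x of pusher in the frame of rest between -0.008 and 0.03 m and y of pusher in the frame of rest between -0.007 and 0.007 m and z of pusher in the frame of rest between 0.004 and 0.012 m and angle between pusher's own z axis and vertical below 0.06 rad and angle between the x axis of pusher and the x axis of rest, either way round below 0.15 rad and linear speed of each of pusher, case below 0.02 m/s); the robot touches nothing.
It fails at once if the case is pressed against the dry box (bumper, flap, guides) with more than 20 N (contact force between case and drybox above 20 N).
It fails at once if the black case is moved more than 15 mm (distance of black_case from where it was at the start of the episode above 0.015 m).
It fails at once if the bottle is moved more than 15 mm (distance of bottle from where it was at the start of the episode above 0.015 m).
It fails at once if the sherd is moved more than 15 mm (distance of sherd from where it was at the start of the episode above 0.015 m).
It also fails if it takes over 53 s, if anything falls off the work surface, if the arm or the gripper's body presses on something with over 40 N, if the wrist force passes 120 N, or if a joint passes its speed limit or range.

## Working session

There is one attempt and no reset: what is moved stays moved. The work goes in short steps, Python scripts to look and compute and a tool call to move; the robot and the scene stay as the last step left them, time stands still between calls to the robot, and variables do not carry over. Pictures are saved under pics/ and viewed, about 8 in all and at most 12, crops included, and the job is handed in when it is done.

Besides the shell and the picture viewer there is one more tool, called by a JSON object that holds its "api" and its "payload", one argument or row to a line. step_arm: Moves the arm, as the interface text tells. Its arguments: {"type":"object","properties":{"commands":{"type":"array","items":{"type":"object","properties":{"tx":{"type":"number"},"ty":{"type":"number"},"tz":{"type":"number"},"rx":{"type":"number"},"ry":{"type":"number"},"rz":{"type":"number"},"grip":{"type":"number"}}}}},"required":["commands"]}

```bash
mkdir -p pics; cat > h.py <<'E'
import numpy as np, cv2
from rig import arm, read_camera, calibration, sign_off, recognise, spot_point
def ray(c,px):
    K=np.array(c["mtx"]);T=np.array(c["cam_to_world"])
    d=T[:3,:3]@np.linalg.solve(K,[px[0],px[1],1.]);return T[:3,3],d/np.linalg.norm(d)
def atz(c,px,z):
    o,d=ray(c,px);return o+d*(z-o[2])/d[2]
def tri(rs):
    A=0;b=0
    for o,d in rs:
        P=np.eye(3)-np.outer(d,d);A=A+P;b=b+P@o
    X=np.linalg.solve(A,b);return X,[np.linalg.norm((np.eye(3)-np.outer(d,d))@(X-o)) for o,d in rs]
def proj(c,X):
    T=np.linalg.inv(np.array(c["cam_to_world"]));p=np.array(c["mtx"])@(T[:3,:3]@X+T[:3,3]);return p[:2]/p[2]
E
python3 - <<'E'
from h import *
np.set_printoptions(precision=1,suppress=True)
ims=[]
for n in ("scene","side"):
    im=read_camera(n);ims.append(im);cv2.imwrite(f"pics/{n}0.png",im[:,:,::-1])
    for t in ("pusher_grip","pusher_nose","drybox_door","flap_edge"):
        print(n,t,[(np.round(r["location"]),round(r["conf"],2)) for r in spot_point(t,n)[:3]])
    for t in ("case","rest","drybox","black_case"):
        print(n,t,[(np.round(r["location"]),round(r["conf"],2)) for r in spot_point(t,n)[:4]])
print(arm.get_obs())
E
```

```text
scene pusher_grip [(array([390., 262.]), 0.85)]
scene pusher_nose [(array([357., 248.]), 0.86)]
scene drybox_door [(array([254., 207.]), 0.97)]
scene flap_edge [(array([290., 202.]), 0.41), (array([253., 206.]), 0.39), (array([386., 262.]), 0.29)]
scene case [(array([347., 309.]), 0.87), (array([262., 214.]), 0.66)]
scene rest [(array([391., 287.]), 0.85), (array([308., 215.]), 0.48)]
scene drybox [(array([255., 214.]), 0.6)]
scene black_case [(array([211., 239.]), 0.6)]
side pusher_grip [(array([258., 301.]), 0.68)]
side pusher_nose [(array([288., 284.]), 0.93)]
side drybox_door [(array([296., 209.]), 0.57)]
side flap_edge [(array([297., 211.]), 0.54), (array([259., 321.]), 0.52)]
side case [(array([196., 316.]), 0.74), (array([287., 224.]), 0.73)]
side rest [(array([259., 322.]), 0.85)]
side drybox [(array([292., 220.]), 0.58)]
side black_case [(array([236., 222.]), 0.81)]
{'clock': 0.9, 'joint_positions': array([ 1. ,  0.2,  1.6,  0. ,  1.3, -0.1]), 'joint_velocities': array([ 0.,  0., -0., -0., -0.,  0.]), 'joint_torque': array([ -0. , -39.7, -30.4,  -0. ,   0. ,   0. ]), 'tcp_pos': array([281.8, 557.9, 231.3]), 'orientation': array([-1.4, -0.9,  0.9]), 'force': array([ 0.3,  0.5, -0.9]), 'moment': array([ 0., -0., -0.]), 'grip_width': 84.96038688313328}
```

View pics/scene0.png

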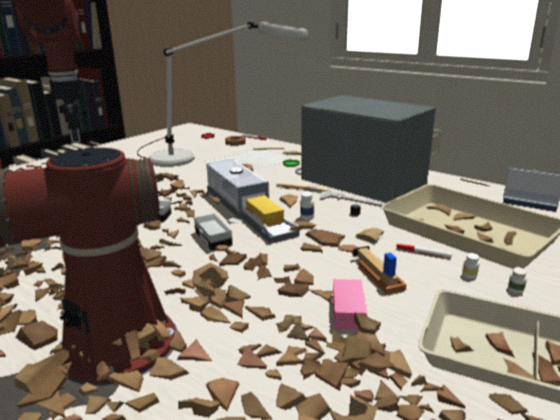

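View pics/side0.png

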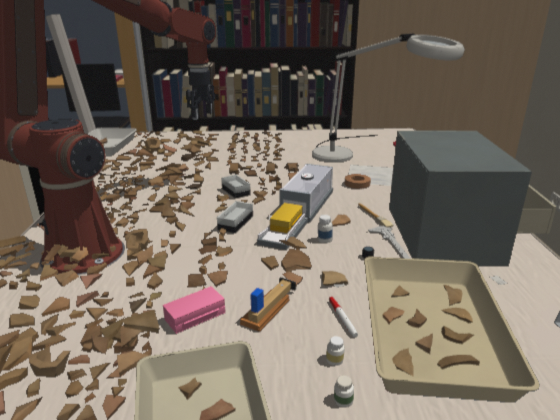

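The scene view shows the yellow case on the sill at (263,210), the pink look-alike at (349,300), the stick in its rest at (380,268) with its blue handle at (390,262), the black case at (212,231) and the bottle at (307,205). The side view shows yellow at (287,217), pink at (195,308), the handle at (257,300), the black case at (236,215) and the bottle at (325,228).

What could be mistaken for the target: the pink case for the yellow one. I choose yellow. There is only one stick.

```bash
python3 - <<'E'
from h import *
np.set_printoptions(precision=1,suppress=True)
cs,cd=calibration("scene"),calibration("side")
for n,a,b in [("grip",(390,262),(258,301)),("nose",(357,248),(288,284)),("door",(254,207),(296,209)),("case",(262,214),(287,224)),("rest",(391,287),(259,322)),("box",(255,214),(292,220)),("black",(211,239),(236,222)),("pink",(347,309),(196,316))]:
    X,e=tri([ray(cs,a),ray(cd,b)]);print(n,X,np.array(e))
for n,c in(("s",cs),("d",cd)): print(n,c["cam_to_world"][:3,3])
from scipy.spatial.transform import Rotation as R
o=arm.get_obs();print(R.from_rotvec(o["orientation"]).as_matrix(),o["orientation"]); print(calibration("wrist")["cam_to_world"])
E
```

```text
grip [ 486.2 -308.5   54.3] [2.6 2.6]
nose [ 557.2 -187.4   17.3] [5.2 5.2]
door [599.9 192.4  28.2] [6.6 6.6]
case [570.1 131.9  19.5] [5.3 5.3]
rest [ 486.2 -313.8   -2.8] [1.5 1.5]
box [587.4 176.1   6.2] [0.9 0.9]
black [411.  180.3  -2.6] [2.3 2.3]
pink [ 346.5 -286.7    1.1] [2. 2.]
s [-381.8 -703.3  584.8]
d [  507.  -1128.8   647. ]
[[ 0.5 -0.  -0.9]
 [ 0.9 -0.   0.5]
 [-0.  -1.   0. ]] [-1.4 -0.9  0.9]
[[  0.5   0.9   0.2 223.4]
 [  0.9  -0.4  -0.1 587.9]
 [ -0.    0.3  -1.  375.2]
 [  0.    0.    0.    1. ]]
```

{"api": "step_arm", "payload": {
  "commands": [
    {"tx":204,"ty":-866,"tz":-20,"rz":-90},
    {"tx":204,"ty":-866,"tz":-20,"rz":-90},
    {"tx":204,"ty":-866,"tz":-20,"rz":-90},
    {"tx":204,"ty":-866,"tz":-20,"rz":-90},
    {"tx":204,"ty":-866,"tz":-20,"rz":-90},
    {"tx":204,"ty":-866,"tz":-20,"rz":-90},
    {"tx":204,"ty":-866,"tz":-20,"rz":-90},
    {"tx":204,"ty":-866,"tz":-20,"rz":-90},
    {"tx":204,"ty":-866,"tz":-20,"rz":-90},
    {"tx":204,"ty":-866,"tz":-20,"rz":-90}
  ]
}}

```text
validation failed for argument at $.co...
```

{"api": "step_arm", "payload": {
  "commands": [
    {"tx":12,"ty":-48,"tz":0,"rx":0,"ry":0,"rz":-8,"grip":0}
  ]
}}

```text
clock: 1.0
tcp_pos: [293.2, 513.0, 231.0]
orientation: [-1.434, -0.753, 0.75]
force: [1.1, -0.3, -0.2]
grip_width: 85.3
```

{"api": "step_arm", "payload": {
  "commands": [
    {"tx":12,"ty":-50,"tz":0,"rx":0,"ry":0,"rz":-8,"grip":0},
    {"tx":24,"ty":-100,"tz":0,"rx":0,"ry":0,"rz":-16,"grip":0},
    {"tx":36,"ty":-150,"tz":0,"rx":0,"ry":0,"rz":-24,"grip":0},
    {"tx":48,"ty":-200,"tz":0,"rx":0,"ry":0,"rz":-32,"grip":0},
    {"tx":60,"ty":-250,"tz":0,"rx":0,"ry":0,"rz":-40,"grip":0},
    {"tx":72,"ty":-300,"tz":0,"rx":0,"ry":0,"rz":-48,"grip":0},
    {"tx":84,"ty":-350,"tz":0,"rx":0,"ry":0,"rz":-56,"grip":0},
    {"tx":96,"ty":-400,"tz":0,"rx":0,"ry":0,"rz":-64,"grip":0},
    {"tx":108,"ty":-450,"tz":0,"rx":0,"ry":0,"rz":-72,"grip":0},
    {"tx":120,"ty":-500,"tz":0,"rx":0,"ry":0,"rz":-80,"grip":0}
  ]
}}

```text
clock: 2.0
tcp_pos: [410.4, 23.4, 231.5]
orientation: [-1.542, 0.34, -0.347]
force: [1.4, 0.8, 0.8]
grip_width: 85.2
```

{"api": "step_arm", "payload": {
  "commands": [
    {"tx":12,"ty":-50,"tz":0,"rx":0,"ry":0,"rz":-3,"grip":0},
    {"tx":24,"ty":-100,"tz":0,"rx":0,"ry":0,"rz":-3,"grip":0},
    {"tx":36,"ty":-150,"tz":0,"rx":0,"ry":0,"rz":-3,"grip":0},
    {"tx":48,"ty":-200,"tz":0,"rx":0,"ry":0,"rz":-3,"grip":0},
    {"tx":60,"ty":-250,"tz":0,"rx":0,"ry":0,"rz":-3,"grip":0},
    {"tx":72,"ty":-300,"tz":0,"rx":0,"ry":0,"rz":-3,"grip":0},
    {"tx":76,"ty":-331,"tz":0,"rx":0,"ry":0,"rz":-3,"grip":0},
    {"tx":76,"ty":-331,"tz":0,"rx":0,"ry":0,"rz":-3,"grip":0}
  ]
}}

```text
clock: 2.8
tcp_pos: [486.8, -312.8, 231.6]
orientation: [-1.537, 0.383, -0.393]
force: [1.1, 0.6, 1.0]
grip_width: 85.5
```

```bash
python3 - <<'E'
from h import *
np.set_printoptions(precision=2,suppress=True)
from scipy.spatial.transform import Rotation as R
o=arm.get_obs();print(o["tcp_pos"]);M=R.from_rotvec(o["orientation"]).as_matrix();print(M)
c=calibration("wrist");im=read_camera("wrist");cv2.imwrite("pics/w1.png",im[:,:,::-1])
for t,z in (("pusher_grip",55),("pusher_nose",19),("rest",0),("pusher",8)):
    for r in spot_point(t,"wrist")[:2]: print(t,np.round(r["location"]),round(r["conf"],2),atz(c,r["location"],z))
np.save("w1.npy",np.array([0]))
E
```

```text
[ 486.78 -312.82  231.61]
[[ 0.88  0.01  0.48]
 [-0.48 -0.    0.88]
 [ 0.01 -1.    0.  ]]
pusher_nose [281.  34.] 0.72 [ 555.56 -192.57   19.  ]
rest [272. 177.] 0.7 [ 480.8  -310.87    0.  ]
pusher [276. 173.] 0.77 [ 487.4  -308.16    8.  ]
pusher [283.  31.] 0.54 [ 559.07 -189.61    8.  ]
```

View pics/w1.png

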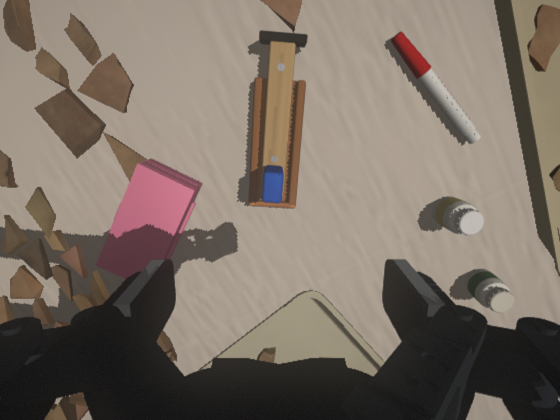

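The wrist view shows the stick in its rest, with the handle's top face at about (272,188), the nose at (283,37) and bar screws at (281,68) and (274,160). The pink look-alike is off to the left at (155,215).

```bash
python3 - <<'E'
from h import *
np.set_printoptions(precision=1,suppress=True)
c=calibration("wrist")
im=cv2.imread("pics/w1.png");hsv=cv2.cvtColor(im,cv2.COLOR_BGR2HSV)
m=cv2.inRange(hsv,(105,150,60),(130,255,255));ys,xs=np.nonzero(m);k=(ys<230)&(xs>240)&(xs<310)
print(xs[k].min(),xs[k].max(),ys[k].min(),ys[k].max())
mb=m.copy();v=[im[y,273].tolist() for y in range(164,208,3)];print(v)
top=atz(c,(272,188),76);print("handle top",top)
s1,s2,n=[atz(c,p,30) for p in((281,68),(274,160),(283,36))]
print(s1,s2,n); 
for a,b in((s2,s1),(s2,n)): print(np.degrees(np.arctan2(*(b-a)[1::-1])), np.linalg.norm(b-a))
# side walls z=17: outer edges
L=[atz(c,p,17) for p in((259,79),(250,206))];Rr=[atz(c,p,17) for p in((302,82),(296,206))]
for a in(L,Rr): print(a, np.degrees(np.arctan2(*(a[0]-a[1])[1::-1])))
cs,cd=calibration("scene"),calibration("side")
for q in (1,):
  for nm,cc in(("scene",cs),("side",cd)):
    print(nm,proj(cc,top))
    i=cv2.imread(f"pics/{nm}0.png");mm=cv2.inRange(cv2.cvtColor(i,cv2.COLOR_BGR2HSV),(105,150,60),(130,255,255))
    nn,l,st,ct=cv2.connectedComponentsWithStats(mm);print([ (st[j].tolist(),ct[j]) for j in range(1,nn) if st[j,4]>40])
E
```

```text
265 282 173 200
[[92, 123, 149], [86, 57, 51], [88, 59, 54], [142, 81, 59], [158, 91, 63], [156, 89, 62], [156, 89, 63], [155, 89, 62], [153, 87, 60], [152, 87, 62], [152, 86, 60], [153, 88, 61], [150, 85, 60], [75, 98, 137], [74, 96, 129]]
handle top [ 482.7 -300.7   76. ]
[ 539.1 -212.5   30. ] [ 492.8 -284.7   30. ] [ 553.5 -189.3   30. ]
57.32870787218695 85.77715787532816
57.52868213863637 113.07489764682941
[array([ 516.4, -209.9,   17. ]), array([ 446.1, -317.2,   17. ])] 56.75218739225948
[array([ 552.1, -232.1,   17. ]), array([ 489.4, -340.4,   17. ])] 59.938028532860436
scene [387.2 253.9]
[([384, 254, 12, 22, 203], array([389.3, 264.3]))]
side [256.4 289.3]
[([252, 289, 11, 23, 221], array([256.9, 299.7]))]
```

{"api": "step_arm", "payload": {
  "commands": [
    {"tx":-4,"ty":12,"tz":-40,"rx":0,"ry":0,"rz":-4,"grip":0},
    {"tx":-4,"ty":12,"tz":-80,"rx":0,"ry":0,"rz":-4,"grip":0},
    {"tx":-4,"ty":12,"tz":-110,"rx":0,"ry":0,"rz":-4,"grip":0},
    {"tx":-4,"ty":12,"tz":-110,"rx":0,"ry":0,"rz":-4,"grip":0}
  ]
}}

```text
clock: 3.45
tcp_pos: [478.7, -289.7, 116.4]
orientation: [-1.52, 0.441, -0.431]
force: [-0.4, 0.3, 0.3]
grip_width: 85.4
```

```bash
python3 - <<'E'
from h import *
np.set_printoptions(precision=1,suppress=True)
o=arm.get_obs();print(o["tcp_pos"])
c=calibration("wrist");im=read_camera("wrist");cv2.imwrite("pics/w2.png",im[:,:,::-1])
print([ (np.round(r["location"]),round(r["conf"],2),atz(c,r["location"],55)) for r in spot_point("pusher_grip","wrist")[:2]])
E
python3 -c "
import cv2;im=cv2.imread('pics/w2.png');cv2.imwrite('pics/w2c.png',im)"
```

```text
[ 478.7 -289.7  116.4]
[(array([302., 245.]), 0.68, array([ 483.3, -308.9,   55. ]))]
```

View pics/w2.png

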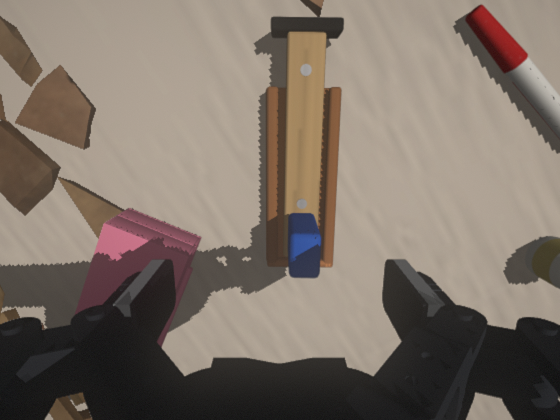

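```bash
python3 - <<'E'
from h import *
np.set_printoptions(precision=1,suppress=True)
from scipy.spatial.transform import Rotation as R
o=arm.get_obs();print(o["tcp_pos"]);print(R.from_rotvec(o["orientation"]).as_matrix())
c=calibration("wrist")
print(atz(c,(305,256),76),atz(c,(304,224),65))
a,b,n=[atz(c,p,30) for p in((301,204),(306,70),(308,30))];print(a,b,n)
for x,y in((a,b),(a,n)):print(np.degrees(np.arctan2(*(y-x)[1::-1])))
l=[atz(c,p,17) for p in((272,89),(269,265))];r=[atz(c,p,17) for p in((336,89),(329,265))]
for q in(l,r):print(q,np.degrees(np.arctan2(*(q[0]-q[1])[1::-1])))
E
```

```text
[ 482.3 -293.1  121.7]
[[ 0.8  0.   0.5]
 [-0.5  0.   0.8]
 [ 0.  -1.   0. ]]
[ 487.3 -313.8   76. ] [ 495.9 -300.    65. ]
[ 498.1 -297.2   30. ] [ 546.2 -223.5   30. ] [ 559.2 -204.2   30. ]
56.84106641427739
56.679214185293375
[array([ 522.1, -220.8,   17. ]), array([ 450.8, -329.1,   17. ])] 56.651770819219664
[array([ 559. , -243.9,   17. ]), array([ 490.3, -353.9,   17. ])] 57.99667576230021
```

```bash
python3 - <<'E'
from h import *
np.set_printoptions(precision=1,suppress=True)
def blue(im):
    h=cv2.cvtColor(im,cv2.COLOR_RGB2HSV);m=cv2.inRange(h,(105,150,130),(130,255,255));n,l,s,ct=cv2.connectedComponentsWithStats(m)
    j=1+np.argmax(s[1:,4]);return s[j],ct[j]
for i in range(3):
    o=arm.get_obs();c=calibration("wrist");im=read_camera("wrist");c2=calibration("wrist")
    s,p=blue(im);print(o["clock"],o["tcp_pos"],np.abs(o["joint_velocities"]).max(),c["cam_to_world"][:3,3],c2["cam_to_world"][:3,3],s,p,atz(c,p,76))
cv2.imwrite("pics/w3.png",im[:,:,::-1])
E
```

```text
3.55 [ 482.3 -293.1  121.7] 0.051729357720208965 [ 516.3 -237.3  265.8] [ 517.  -238.1  267.4] [283 230  27  29 585] [294.6 241.3] [ 486.9 -302.7   76. ]
3.6 [ 483.4 -294.3  123.3] 0.030262992714767963 [ 517.  -238.1  267.4] [ 517.3 -238.6  268.1] [280 228  27  33 666] [291.1 240.9] [ 486.3 -303.2   76. ]
3.65 [ 484.  -294.9  124.1] 0.01297765561569553 [ 517.3 -238.6  268.1] [ 517.4 -238.9  268.4] [279 227  26  33 675] [290.2 240. ] [ 486.6 -303.4   76. ]
```

{"api": "step_arm", "payload": {
  "commands": [
    {"tx":2,"ty":-10,"tz":-30,"rx":0,"ry":0,"rz":0,"grip":0},
    {"tx":2,"ty":-10,"tz":-60,"rx":0,"ry":0,"rz":0,"grip":0},
    {"tx":2,"ty":-10,"tz":-80,"rx":0,"ry":0,"rz":0,"grip":0},
    {"tx":2,"ty":-10,"tz":-86,"rx":0,"ry":0,"rz":0,"grip":0},
    {"tx":2,"ty":-10,"tz":-87,"rx":0,"ry":0,"rz":0,"grip":0},
    {"tx":2,"ty":-10,"tz":-87,"rx":0,"ry":0,"rz":0,"grip":0},
    {"tx":2,"ty":-10,"tz":-87,"rx":0,"ry":0,"rz":0,"grip":0}
  ]
}}

```text
clock: 4.4
tcp_pos: [487.5, -306.3, 39.4]
orientation: [-1.528, 0.428, -0.447]
force: [0.4, 0.1, 0.2]
grip_width: 85.3
```

```bash
python3 - <<'E'
from h import *
np.set_printoptions(precision=2,suppress=True)
from scipy.spatial.transform import Rotation as R
o=arm.get_obs();print(o["tcp_pos"],o["force"]);M=R.from_rotvec(o["orientation"]).as_matrix();print(np.degrees(np.arctan2(M[1,0],M[0,0])))
c=calibration("wrist");im=read_camera("wrist");cv2.imwrite("pics/w4.png",im[:,:,::-1])
print(proj(c,np.array([*o["tcp_pos"][:2],76])))
E
```

```text
[ 487.48 -306.28   39.37] [0.42 0.08 0.22]
-31.98222464416396
[281.15 309.46]
```

View pics/w4.png

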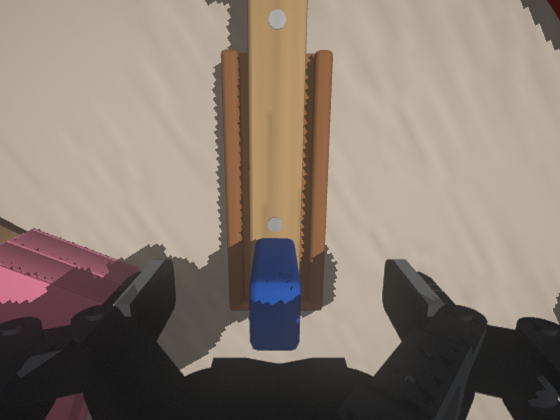

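{"api": "step_arm", "payload": {
  "commands": [
    {"tx":-1,"ty":0,"tz":-2,"rx":0,"ry":0,"rz":0,"grip":1},
    {"tx":-1,"ty":0,"tz":-2,"rx":0,"ry":0,"rz":0,"grip":1},
    {"tx":-1,"ty":0,"tz":-2,"rx":0,"ry":0,"rz":0,"grip":1},
    {"tx":-1,"ty":0,"tz":-2,"rx":0,"ry":0,"rz":0,"grip":1},
    {"tx":-1,"ty":0,"tz":-2,"rx":0,"ry":0,"rz":0,"grip":1},
    {"tx":-1,"ty":0,"tz":-2,"rx":0,"ry":0,"rz":0,"grip":1},
    {"tx":-1,"ty":0,"tz":-2,"rx":0,"ry":0,"rz":0,"grip":1},
    {"tx":-1,"ty":0,"tz":-2,"rx":0,"ry":0,"rz":0,"grip":1}
  ]
}}

```text
clock: 5.25
tcp_pos: [486.4, -306.3, 37.3]
orientation: [-1.528, 0.428, -0.447]
force: [-0.3, -0.2, 1.6]
grip_width: 17.2
```

{"api": "step_arm", "payload": {
  "commands": [
    {"tx":0,"ty":0,"tz":20,"rx":0,"ry":0,"rz":0,"grip":1},
    {"tx":0,"ty":0,"tz":60,"rx":0,"ry":0,"rz":0,"grip":1},
    {"tx":0,"ty":30,"tz":95,"rx":0,"ry":0,"rz":0,"grip":1},
    {"tx":0,"ty":65,"tz":130,"rx":0,"ry":0,"rz":0,"grip":1},
    {"tx":0,"ty":105,"tz":160,"rx":0,"ry":0,"rz":0,"grip":1},
    {"tx":0,"ty":150,"tz":180,"rx":0,"ry":0,"rz":0,"grip":1},
    {"tx":0,"ty":195,"tz":195,"rx":0,"ry":0,"rz":0,"grip":1},
    {"tx":0,"ty":235,"tz":200,"rx":0,"ry":0,"rz":0,"grip":1},
    {"tx":0,"ty":270,"tz":200,"rx":0,"ry":0,"rz":0,"grip":1},
    {"tx":0,"ty":290,"tz":200,"rx":0,"ry":0,"rz":0,"grip":1}
  ]
}}

```text
clock: 6.25
tcp_pos: [485.6, -13.6, 237.0]
orientation: [-1.527, 0.427, -0.445]
force: [-0.6, -0.4, -1.1]
grip_width: 17.1
```

{"api": "step_arm", "payload": {
  "commands": [
    {"tx":0,"ty":10,"tz":0,"rx":0,"ry":0,"rz":0,"grip":1},
    {"tx":0,"ty":10,"tz":0,"rx":0,"ry":0,"rz":0,"grip":1},
    {"tx":0,"ty":10,"tz":0,"rx":0,"ry":0,"rz":0,"grip":1},
    {"tx":0,"ty":10,"tz":0,"rx":0,"ry":0,"rz":0,"grip":1}
  ]
}}

```text
clock: 6.65
tcp_pos: [485.6, -4.7, 236.7]
orientation: [-1.528, 0.428, -0.445]
force: [0.9, -0.4, -1.0]
grip_width: 17.1
```

```bash
python3 - <<'E'
from h import *
np.set_printoptions(precision=2,suppress=True)
from scipy.spatial.transform import Rotation as R
o=arm.get_obs();print(o["tcp_pos"],o["force"]);M=R.from_rotvec(o["orientation"]).as_matrix();print(np.degrees(np.arctan2(M[1,0],M[0,0])))
c=calibration("wrist");im=read_camera("wrist");cv2.imwrite("pics/w5.png",im[:,:,::-1])
import pickle;pickle.dump(c,open("c5.pkl","wb"))
for t,z in (("case",20),("drybox_door",20),("drybox",0),("pusher_nose",220)):
    for r in spot_point(t,"wrist")[:2]: print(t,np.round(r["location"]),round(r["conf"],2),atz(c,r["location"],z))
E
```

```text
[485.56  -4.66 236.74] [ 0.94 -0.42 -0.96]
-31.927465059706268
```

View pics/w5.png

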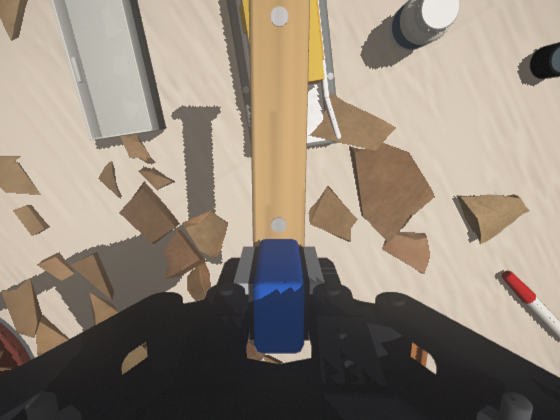

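The wrist view shows the stick held straight. The sill and the yellow case lie ahead behind the bar, at about (290,60), with the lane turned about 5° anticlockwise from the stick. I'll shift to the left so the bar stops hiding the lane.

{"api": "step_arm", "payload": {
  "commands": [
    {"tx":-7,"ty":35,"tz":5,"rx":0,"ry":0,"rz":0,"grip":1},
    {"tx":-16,"ty":70,"tz":10,"rx":0,"ry":0,"rz":3,"grip":1},
    {"tx":-24,"ty":100,"tz":15,"rx":0,"ry":0,"rz":5,"grip":1},
    {"tx":-29,"ty":115,"tz":15,"rx":0,"ry":0,"rz":5,"grip":1},
    {"tx":-29,"ty":120,"tz":15,"rx":0,"ry":0,"rz":5,"grip":1},
    {"tx":-29,"ty":120,"tz":15,"rx":0,"ry":0,"rz":5,"grip":1},
    {"tx":-29,"ty":120,"tz":15,"rx":0,"ry":0,"rz":5,"grip":1},
    {"tx":-29,"ty":120,"tz":15,"rx":0,"ry":0,"rz":5,"grip":1}
  ]
}}

```text
clock: 7.7
tcp_pos: [456.9, 114.8, 251.8]
orientation: [-1.54, 0.361, -0.378]
force: [0.1, -0.1, -1.5]
grip_width: 17.4
```

```bash
python3 - <<'E'
from h import *
np.set_printoptions(precision=2,suppress=True)
from scipy.spatial.transform import Rotation as R
o=arm.get_obs();print(o["tcp_pos"],o["force"]);M=R.from_rotvec(o["orientation"]).as_matrix();print(np.degrees(np.arctan2(M[1,0],M[0,0])))
c=calibration("wrist");im=read_camera("wrist");cv2.imwrite("pics/w6.png",im[:,:,::-1])
import pickle;pickle.dump(c,open("c6.pkl","wb"))
for t,z in (("case",20),("drybox_door",20),("drybox",0),("pusher_nose",220)):
    for r in spot_point(t,"wrist")[:2]: print(t,np.round(r["location"]),round(r["conf"],2),atz(c,r["location"],z))
E
```

```text
[456.89 114.8  251.76] [ 0.06 -0.06 -1.5 ]
-26.999632194618393
case [366. 124.] 0.79 [566.26 121.6   20.  ]
case [359.  51.] 0.64 [588.67 190.41  20.  ]
drybox_door [368.  46.] 0.8 [597.78 190.02  20.  ]
drybox [363.  49.] 0.77 [598.15 191.13   0.  ]
```

View pics/w6.png

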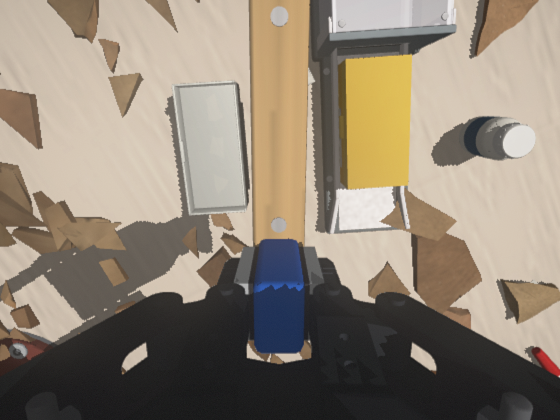

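The lane is clear now: yellow case top spans (344,57) to (411,188), sill front edge at row ~231 (cols 330–408), chamber front at row ~35, black case at (210,147), bottle at (505,138).

```bash
python3 - <<'E'
from h import *
import pickle
np.set_printoptions(precision=1,suppress=True)
c=pickle.load(open("c6.pkl","rb"));im=cv2.imread("pics/w6.png")
m=cv2.inRange(cv2.cvtColor(im,cv2.COLOR_BGR2HSV),(18,150,150),(30,255,255));n,l,s,ct=cv2.connectedComponentsWithStats(m);j=1+np.argmax(s[1:,4])
pts=np.argwhere(l==j)[:,::-1];print(s[j])
W=np.array([atz(c,p,60)[:2] for p in pts],np.float32);print(cv2.minAreaRect(W))
cv2.imwrite("pics/w6c.png",cv2.resize(im[20:250,310:470],None,fx=3.3,fy=2.6,interpolation=cv2.INTER_CUBIC))
E
```

```text
[ 346   55   65  131 7744]
((567.204833984375, 121.86737060546875), (118.60945129394531, 58.985870361328125), 66.7334976196289)
```

View pics/w6c.png

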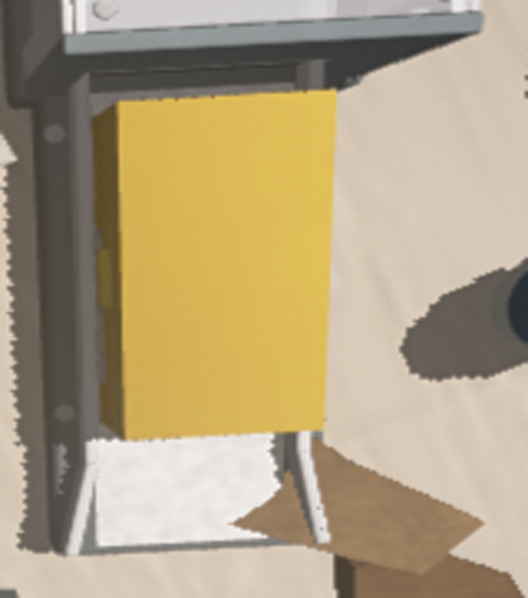

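```bash
python3 - <<'E'
from h import *
import pickle
np.set_printoptions(precision=1,suppress=True)
c=pickle.load(open("c6.pkl","rb"))
P=lambda x,y,z:atz(c,(310+x/3.3,20+y/2.6),z)
for n,a,b in (("chamber",P(62,35,98),P(483,12,98)),("guideL",P(97,440,32),P(88,75,32)),("baseL",P(50,550,20),P(36,100,20)),("front",P(70,553,20),P(325,543,20)),("caseR",P(324,430,60),P(337,90,60)),("caseL",P(125,438,60),P(118,102,60))):
    print(n,a,b,np.linalg.norm(b-a),np.degrees(np.arctan2(*(b-a)[1::-1])))
E
```

```text
chamber [550.8 209.3  98. ] [642.6 169.7  98. ] 99.94758880749959 -23.345684752422233
guideL [511.2  73.6  32. ] [566.5 201.3  32. ] 139.1311495372057 66.59220204590646
baseL [477.1  32.7  20. ] [551.3 201.2  20. ] 184.1583659356922 66.22446562686059
front [482.6  28.3  20. ] [563.3  -8.2  20. ] 88.53472561285055 -24.29936725184608
caseR [571.4  53.7  60. ] [618.8 163.9  60. ] 120.03332214268208 66.75070070884205
caseL [517.   78.2  60. ] [563.9 187.6  60. ] 119.05878024806616 66.78636428477013
```

```bash
python3 - <<'E'
from h import *
import pickle
np.set_printoptions(precision=1,suppress=True)
for n in("scene","side","wrist"):
    read_camera(n);c=calibration(n)
    for r in spot_point("sherd",n)[:3]: print(n,np.round(r["location"]),round(r["conf"],2),atz(c,r["location"],0),atz(c,r["location"],20))
im=cv2.imread("pics/w5.png");a=cv2.resize(im[60:180,260:440],None,fx=3,fy=3,interpolation=cv2.INTER_CUBIC)
i=cv2.imread("pics/side0.png");b=cv2.resize(i[190:280,230:360],None,fx=4,fy=4,interpolation=cv2.INTER_CUBIC)[:360]
i=cv2.imread("pics/scene0.png");d=cv2.resize(i[180:270,210:350],None,fx=2.5,fy=2.5,interpolation=cv2.INTER_CUBIC)
o=np.zeros((590,800,3),np.uint8);a=a[:,:540];o[:360,:400]=a[:,:400];o[:360,400:]=b[:, :400]
o[362:362+225,:350]=d;cv2.imwrite("pics/m.png",o)
E
```

```text
scene [215. 239.] 0.67 [408.8 162.7   0. ] [381.7 133.1  20. ]
scene [288. 200.] 0.49 [747.1 176.2   0. ] [708.5 146.1  20. ]
side [340. 218.] 0.51 [740.7 192.1   0. ] [733.4 151.3  20. ]
wrist [493.   7.] 0.65 [733.5 168.1   0. ] [721.  168.4  20. ]
```

View pics/m.png

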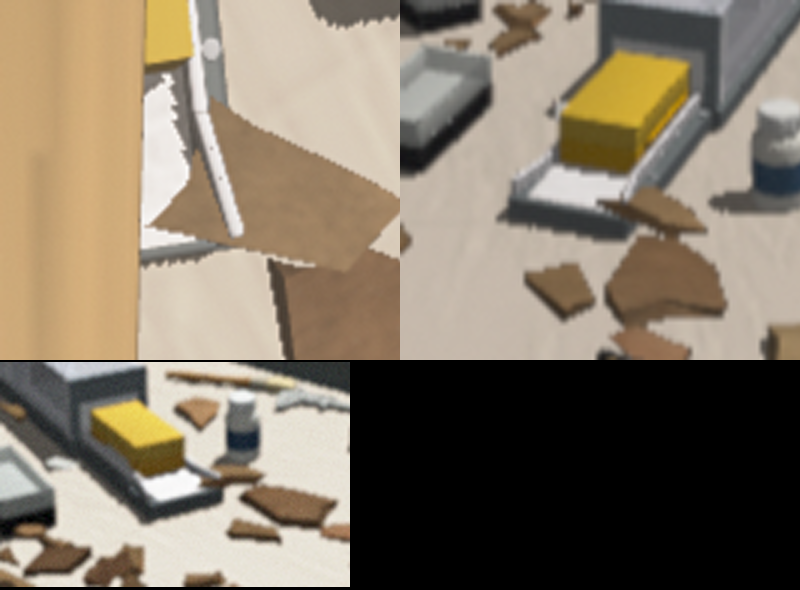

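The brown flake over the sill corner passes straight through the guide, so it is scenery. The real sherd is at about (737,180). The flake stays behind the nose if I lower the stick just behind the case.

{"api": "step_arm", "payload": {
  "commands": [
    {"tx":6,"ty":-40,"tz":0,"rx":0,"ry":0,"rz":1,"grip":1},
    {"tx":13,"ty":-80,"tz":0,"rx":0,"ry":0,"rz":2,"grip":1},
    {"tx":20,"ty":-125,"tz":0,"rx":0,"ry":0,"rz":3,"grip":1},
    {"tx":26,"ty":-160,"tz":-30,"rx":0,"ry":0,"rz":3.5,"grip":1},
    {"tx":29,"ty":-178,"tz":-70,"rx":0,"ry":0,"rz":3.5,"grip":1},
    {"tx":29,"ty":-180,"tz":-110,"rx":0,"ry":0,"rz":3.5,"grip":1},
    {"tx":29,"ty":-180,"tz":-135,"rx":0,"ry":0,"rz":3.5,"grip":1},
    {"tx":29,"ty":-180,"tz":-142,"rx":0,"ry":0,"rz":3.5,"grip":1},
    {"tx":29,"ty":-180,"tz":-142,"rx":0,"ry":0,"rz":3.5,"grip":1},
    {"tx":29,"ty":-180,"tz":-142,"rx":0,"ry":0,"rz":3.5,"grip":1}
  ]
}}

```text
clock: 9.25
tcp_pos: [487.2, -64.5, 111.6]
orientation: [-1.547, 0.309, -0.332]
force: [1.4, 0.2, -1.0]
grip_width: 17.4
```

{"api": "step_arm", "payload": {
  "commands": [
    {"tx":0,"ty":0,"tz":0,"rx":0,"ry":0,"rz":0,"grip":1},
    {"tx":0,"ty":0,"tz":0,"rx":0,"ry":0,"rz":0,"grip":1}
  ]
}}

```text
clock: 9.45
tcp_pos: [489.1, -64.8, 113.9]
orientation: [-1.548, 0.305, -0.335]
force: [-0.1, -0.1, -1.7]
grip_width: 17.4
```

```bash
python3 - <<'E'
from h import *
np.set_printoptions(precision=2,suppress=True)
from scipy.spatial.transform import Rotation as R
o=arm.get_obs();print(o["tcp_pos"],o["force"]);M=R.from_rotvec(o["orientation"]).as_matrix();print(M,90+np.degrees(np.arctan2(M[1,0],M[0,0])))
u=np.array([.3987,.9171]);n=np.array([-.9171,.3987]);p=o["tcp_pos"][:2];print("lane s of nose",p@u-412.7+135,"lat",p@n+471.4)
c=calibration("wrist");im=read_camera("wrist");cv2.imwrite("pics/w7.png",im[:,:,::-1])
m=cv2.inRange(cv2.cvtColor(im,cv2.COLOR_RGB2HSV),(18,150,150),(30,255,255));k=np.argwhere(m[:150]>0);print(len(k))
E
```

```text
[489.07 -64.77 113.88] [-0.12 -0.12 -1.73]
[[ 0.92  0.02  0.4 ]
 [-0.4  -0.    0.92]
 [ 0.02 -1.    0.  ]] 66.63083778887113
lane s of nose -142.11101465301635 lat -2.9480312955854515
0
```

View pics/w7.png

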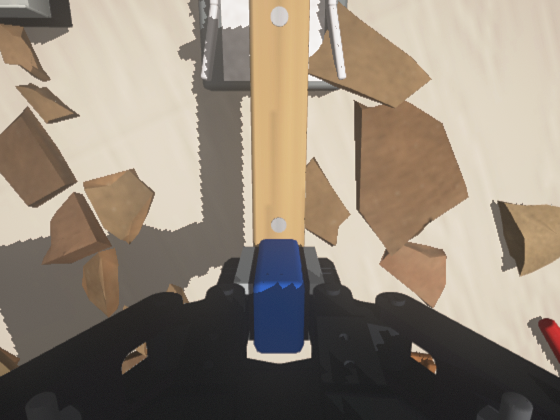

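{"api": "step_arm", "payload": {
  "commands": [
    {"tx":-4,"ty":-2.5,"tz":-5,"rx":0,"ry":0,"rz":0,"grip":1},
    {"tx":-4,"ty":-2.5,"tz":-15,"rx":0,"ry":0,"rz":0,"grip":1},
    {"tx":-4,"ty":-2.5,"tz":-28,"rx":0,"ry":0,"rz":0,"grip":1},
    {"tx":-4,"ty":-2.5,"tz":-40,"rx":0,"ry":0,"rz":0,"grip":1},
    {"tx":-4,"ty":-2.5,"tz":-50,"rx":0,"ry":0,"rz":0,"grip":1},
    {"tx":-4,"ty":-2.5,"tz":-56,"rx":0,"ry":0,"rz":0,"grip":1},
    {"tx":-4,"ty":-2.5,"tz":-60,"rx":0,"ry":0,"rz":0,"grip":1},
    {"tx":-4,"ty":-2.5,"tz":-61,"rx":0,"ry":0,"rz":0,"grip":1},
    {"tx":-4,"ty":-2.5,"tz":-61,"rx":0,"ry":0,"rz":0,"grip":1},
    {"tx":-4,"ty":-2.5,"tz":-61,"rx":0,"ry":0,"rz":0,"grip":1}
  ]
}}

```text
clock: 10.5
tcp_pos: [485.2, -67.3, 53.0]
orientation: [-1.548, 0.305, -0.335]
force: [-0.3, 0.2, -1.4]
grip_width: 17.8
```

```bash
cat > st.py <<'E'
from h import *
np.set_printoptions(precision=2,suppress=True)
u=np.array([.3987,.9171]);n=np.array([-.9171,.3987])
o=arm.get_obs();p=o["tcp_pos"];f=o["force"]
print(o["clock"],p,"s nose",p[:2]@u-412.7+135,"lat",p[:2]@n+471.4,"F lane",f[:2]@u,"lat",f[:2]@n,"z",f[2])
E
python3 st.py; python3 - <<'E'
from h import *
a=read_camera("scene")[...,::-1];b=read_camera("side")[...,::-1]
cv2.imwrite("pics/m2.png",np.hstack([cv2.resize(a[170:260,190:320],(400,277),interpolation=2),cv2.resize(b[170:270,220:364],(400,277),interpolation=2)]))
E
```

```text
10.5 [485.17 -67.32  52.97] s nose -146.00047944136065 lat -0.3847215499503136 F lane 0.09007366917250889 lat 0.3821757795896435 z -1.4152414629772045
```

View pics/m2.png

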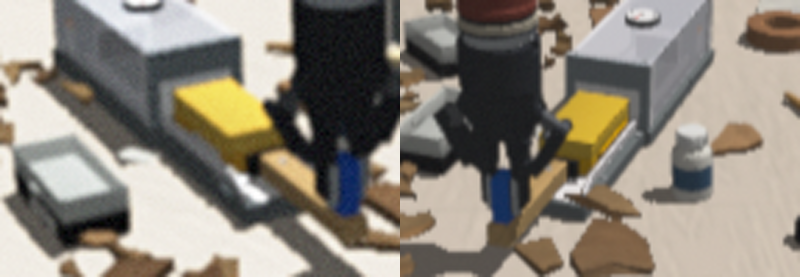

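{"api": "step_arm", "payload": {
  "commands": [
    {"tx":1.2,"ty":2.75,"tz":0,"rx":0,"ry":0,"rz":0,"grip":1},
    {"tx":2.4,"ty":5.5,"tz":0,"rx":0,"ry":0,"rz":0,"grip":1},
    {"tx":3.6,"ty":8.25,"tz":0,"rx":0,"ry":0,"rz":0,"grip":1},
    {"tx":4.8,"ty":11,"tz":0,"rx":0,"ry":0,"rz":0,"grip":1},
    {"tx":6,"ty":13.75,"tz":0,"rx":0,"ry":0,"rz":0,"grip":1},
    {"tx":7.2,"ty":16.5,"tz":0,"rx":0,"ry":0,"rz":0,"grip":1},
    {"tx":8.4,"ty":19.25,"tz":0,"rx":0,"ry":0,"rz":0,"grip":1},
    {"tx":9.6,"ty":22,"tz":0,"rx":0,"ry":0,"rz":0,"grip":1}
  ]
}}

```text
clock: 11.4
tcp_pos: [494.8, -45.3, 53.0]
orientation: [-1.548, 0.305, -0.335]
force: [-1.1, -2.0, -0.6]
grip_width: 17.5
```

```bash
python3 st.py
```

```text
11.4 [494.83 -45.27  53.03] s nose -121.92729246130244 lat -0.45786870127352586 F lane -2.2719965288236743 lat 0.16702454687136137 z -0.5790248652958501
```

{"api": "step_arm", "payload": {
  "commands": [
    {"tx":1,"ty":2.3,"tz":0,"rx":0,"ry":0,"rz":0,"grip":1},
    {"tx":2,"ty":4.6,"tz":0,"rx":0,"ry":0,"rz":0,"grip":1},
    {"tx":3,"ty":6.9,"tz":0,"rx":0,"ry":0,"rz":0,"grip":1},
    {"tx":4,"ty":9.2,"tz":0,"rx":0,"ry":0,"rz":0,"grip":1},
    {"tx":5,"ty":11.5,"tz":0,"rx":0,"ry":0,"rz":0,"grip":1},
    {"tx":6,"ty":13.8,"tz":0,"rx":0,"ry":0,"rz":0,"grip":1},
    {"tx":7,"ty":16.1,"tz":0,"rx":0,"ry":0,"rz":0,"grip":1},
    {"tx":8,"ty":18.4,"tz":0,"rx":0,"ry":0,"rz":0,"grip":1},
    {"tx":9,"ty":20.7,"tz":0,"rx":0,"ry":0,"rz":0,"grip":1},
    {"tx":10,"ty":23,"tz":0,"rx":0,"ry":0,"rz":0,"grip":1}
  ]
}}

```text
clock: 12.4
tcp_pos: [504.6, -23.3, 53.2]
orientation: [-1.55, 0.305, -0.334]
force: [-3.0, -7.1, 0.6]
grip_width: 17.5
```

```bash
python3 st.py
```

```text
12.4 [504.6  -23.31  53.24] s nose -97.89342357178614 lat -0.6636341304442794 F lane -7.691318457973569 lat -0.1146624295653309 z 0.5708369672903789
```

{"api": "step_arm", "payload": {
  "commands": [
    {"tx":1,"ty":2.3,"tz":0,"rx":0,"ry":0,"rz":0,"grip":1},
    {"tx":2,"ty":4.6,"tz":0,"rx":0,"ry":0,"rz":0,"grip":1},
    {"tx":3,"ty":6.9,"tz":0,"rx":0,"ry":0,"rz":0,"grip":1},
    {"tx":4,"ty":9.2,"tz":0,"rx":0,"ry":0,"rz":0,"grip":1},
    {"tx":5,"ty":11.5,"tz":0,"rx":0,"ry":0,"rz":0,"grip":1},
    {"tx":6,"ty":13.8,"tz":0,"rx":0,"ry":0,"rz":0,"grip":1}
  ]
}}

```text
clock: 13.0
tcp_pos: [510.4, -10.3, 53.4]
orientation: [-1.552, 0.305, -0.334]
force: [-2.9, -4.4, 1.9]
grip_width: 17.6
```

```bash
python3 st.py
```

```text
13.0 [510.44 -10.31  53.42] s nose -83.64460554967229 lat -0.8347570293269655 F lane -5.190890639942688 lat 0.8553752234470322 z 1.8846536921299704
```

{"api": "step_arm", "payload": {
  "commands": [
    {"tx":1.5,"ty":3.7,"tz":0,"rx":0,"ry":0,"rz":0,"grip":1},
    {"tx":3,"ty":7.4,"tz":0,"rx":0,"ry":0,"rz":0,"grip":1},
    {"tx":4.5,"ty":11.1,"tz":0,"rx":0,"ry":0,"rz":0,"grip":1},
    {"tx":6,"ty":14.8,"tz":0,"rx":0,"ry":0,"rz":0,"grip":1},
    {"tx":7.5,"ty":18.5,"tz":0,"rx":0,"ry":0,"rz":0,"grip":1},
    {"tx":9,"ty":22.2,"tz":0,"rx":0,"ry":0,"rz":0,"grip":1},
    {"tx":10.5,"ty":25.9,"tz":0,"rx":0,"ry":0,"rz":0,"grip":1},
    {"tx":12.1,"ty":29.6,"tz":0,"rx":0,"ry":0,"rz":0,"grip":1},
    {"tx":13.7,"ty":33.3,"tz":0,"rx":0,"ry":0,"rz":0,"grip":1},
    {"tx":15.3,"ty":37,"tz":0,"rx":0,"ry":0,"rz":0,"grip":1}
  ]
}}

```text
clock: 14.0
tcp_pos: [525.8, 27.0, 53.4]
orientation: [-1.552, 0.305, -0.334]
force: [-1.7, -4.2, 1.3]
grip_width: 17.6
```

```bash
python3 st.py
```

```text
14.0 [525.8   27.02  53.38] s nose -43.28126481137741 lat -0.0410269201357778 F lane -4.510237570429321 lat -0.15430918426396611 z 1.2649193615614696
```

{"api": "step_arm", "payload": {
  "commands": [
    {"tx":1.75,"ty":4,"tz":0,"rx":0,"ry":0,"rz":0,"grip":1},
    {"tx":3.5,"ty":8,"tz":0,"rx":0,"ry":0,"rz":0,"grip":1},
    {"tx":5.25,"ty":12,"tz":0,"rx":0,"ry":0,"rz":0,"grip":1},
    {"tx":7,"ty":16,"tz":0,"rx":0,"ry":0,"rz":0,"grip":1},
    {"tx":8.75,"ty":20,"tz":0,"rx":0,"ry":0,"rz":0,"grip":1},
    {"tx":10.5,"ty":24,"tz":0,"rx":0,"ry":0,"rz":0,"grip":1},
    {"tx":12.25,"ty":28,"tz":0,"rx":0,"ry":0,"rz":0,"grip":1},
    {"tx":14,"ty":32,"tz":0,"rx":0,"ry":0,"rz":0,"grip":1},
    {"tx":15.75,"ty":36,"tz":0,"rx":0,"ry":0,"rz":0,"grip":1},
    {"tx":17.5,"ty":40,"tz":0,"rx":0,"ry":0,"rz":0,"grip":1}
  ]
}}

```text
clock: 15.0
tcp_pos: [543.4, 67.4, 53.4]
orientation: [-1.552, 0.305, -0.334]
force: [-2.5, -2.7, 1.5]
grip_width: 17.3
```

{"api": "step_arm", "payload": {
  "commands": [
    {"tx":1.7,"ty":4,"tz":0,"rx":0,"ry":0,"rz":0,"grip":1},
    {"tx":3.4,"ty":8,"tz":0,"rx":0,"ry":0,"rz":0,"grip":1},
    {"tx":5.1,"ty":12,"tz":0,"rx":0,"ry":0,"rz":0,"grip":1},
    {"tx":6.8,"ty":16,"tz":0,"rx":0,"ry":0,"rz":0,"grip":1},
    {"tx":8.6,"ty":20,"tz":0,"rx":0,"ry":0,"rz":0,"grip":1},
    {"tx":10.4,"ty":24,"tz":0,"rx":0,"ry":0,"rz":0,"grip":1},
    {"tx":12.2,"ty":28,"tz":0,"rx":0,"ry":0,"rz":0,"grip":1},
    {"tx":13.5,"ty":31,"tz":0,"rx":0,"ry":0,"rz":0,"grip":1},
    {"tx":14.7,"ty":34,"tz":0,"rx":0,"ry":0,"rz":0,"grip":1},
    {"tx":15.6,"ty":36,"tz":0,"rx":0,"ry":0,"rz":0,"grip":1}
  ]
}}

```text
clock: 16.0
tcp_pos: [559.1, 103.6, 53.3]
orientation: [-1.552, 0.305, -0.333]
force: [-1.6, -4.3, 1.9]
grip_width: 17.7
```

```bash
python3 st.py
```

```text
16.0 [559.05 103.64  53.33] s nose 40.23897943568005 lat 0.012038774879385983 F lane -4.621002851228499 lat -0.22813590501188985 z 1.8749133456291336
```

{"api": "step_arm", "payload": {
  "commands": [
    {"tx":0.6,"ty":1.4,"tz":0,"rx":0,"ry":0,"rz":0,"grip":1},
    {"tx":1.2,"ty":2.8,"tz":0,"rx":0,"ry":0,"rz":0,"grip":1},
    {"tx":1.8,"ty":4.2,"tz":0,"rx":0,"ry":0,"rz":0,"grip":1},
    {"tx":2.4,"ty":5.6,"tz":0,"rx":0,"ry":0,"rz":0,"grip":1},
    {"tx":3,"ty":7,"tz":0,"rx":0,"ry":0,"rz":0,"grip":1},
    {"tx":3.6,"ty":8.4,"tz":0,"rx":0,"ry":0,"rz":0,"grip":1},
    {"tx":4.2,"ty":9.8,"tz":0,"rx":0,"ry":0,"rz":0,"grip":1}
  ]
}}

```text
clock: 16.7
tcp_pos: [563.3, 113.5, 53.3]
orientation: [-1.552, 0.305, -0.333]
force: [-1.7, -3.0, 1.7]
grip_width: 17.2
```

{"api": "step_arm", "payload": {
  "commands": [
    {"tx":0.4,"ty":0.9,"tz":0,"rx":0,"ry":0,"rz":0,"grip":1},
    {"tx":0.8,"ty":1.8,"tz":0,"rx":0,"ry":0,"rz":0,"grip":1},
    {"tx":1.2,"ty":2.75,"tz":0,"rx":0,"ry":0,"rz":0,"grip":1}
  ]
}}

```text
clock: 17.0
tcp_pos: [564.5, 116.4, 53.3]
orientation: [-1.552, 0.305, -0.333]
force: [-1.0, -3.6, 0.2]
grip_width: 17.0
```

{"api": "step_arm", "payload": {
  "commands": [
    {"tx":0.4,"ty":0.9,"tz":0,"rx":0,"ry":0,"rz":0,"grip":1},
    {"tx":0.8,"ty":1.8,"tz":0,"rx":0,"ry":0,"rz":0,"grip":1}
  ]
}}

```text
clock: 17.2
tcp_pos: [565.3, 118.2, 53.3]
orientation: [-1.552, 0.305, -0.333]
force: [-1.6, -4.7, 1.6]
grip_width: 17.3
```

{"api": "step_arm", "payload": {
  "commands": [
    {"tx":0.4,"ty":0.9,"tz":0,"rx":0,"ry":0,"rz":0,"grip":1},
    {"tx":0.8,"ty":1.8,"tz":0,"rx":0,"ry":0,"rz":0,"grip":1}
  ]
}}

```text
clock: 17.4
tcp_pos: [566.0, 120.3, 53.0]
orientation: [-1.552, 0.305, -0.333]
force: [-0.8, -2.1, -1.5]
grip_width: 17.2
```

{"api": "step_arm", "payload": {
  "commands": [
    {"tx":0.4,"ty":0.9,"tz":0,"rx":0,"ry":0,"rz":0,"grip":1},
    {"tx":0.8,"ty":1.8,"tz":0,"rx":0,"ry":0,"rz":0,"grip":1}
  ]
}}

```text
clock: 17.6
tcp_pos: [566.4, 122.3, 52.5]
orientation: [-1.552, 0.306, -0.332]
force: [-1.7, -2.3, -0.9]
grip_width: 17.3
```

```bash
python3 st.py
```

```text
17.6 [566.36 122.32  52.49] s nose 60.28475505748531 lat 0.7583532270825231 F lane -2.792376803683604 lat 0.6013613612127798 z -0.8755065986354164
```

{"api": "step_arm", "payload": {
  "commands": [
    {"tx":0.5,"ty":0.9,"tz":0.3,"rx":0,"ry":0,"rz":0,"grip":1},
    {"tx":1.0,"ty":1.8,"tz":0.3,"rx":0,"ry":0,"rz":0,"grip":1}
  ]
}}

```text
clock: 17.8
tcp_pos: [566.9, 123.6, 52.6]
orientation: [-1.554, 0.307, -0.331]
force: [-2.6, -6.6, 1.1]
grip_width: 17.2
```

{"api": "step_arm", "payload": {
  "commands": [
    {"tx":0.4,"ty":0.9,"tz":0,"rx":0,"ry":0,"rz":0,"grip":1}
  ]
}}

```text
clock: 17.9
tcp_pos: [567.0, 123.7, 52.6]
orientation: [-1.556, 0.307, -0.331]
force: [-2.0, -6.6, -0.8]
grip_width: 17.2
```

{"api": "step_arm", "payload": {
  "commands": [
    {"tx":0.6,"ty":1.4,"tz":0,"rx":0,"ry":0,"rz":0,"grip":1},
    {"tx":0.6,"ty":1.4,"tz":0,"rx":0,"ry":0,"rz":0,"grip":1}
  ]
}}

```text
clock: 18.1
tcp_pos: [567.2, 123.9, 52.7]
orientation: [-1.558, 0.307, -0.33]
force: [-1.9, -7.4, 0.6]
grip_width: 17.6
```

```bash
python3 st.py
```

```text
18.1 [567.22 123.87  52.66] s nose 62.049352446864816 lat 0.586069896214326 F lane -7.603065102994366 lat -1.1839451875576636 z 0.5506356141607913
```

{"api": "step_arm", "payload": {
  "commands": [
    {"tx":0.9,"ty":2.2,"tz":0,"rx":0,"ry":0,"rz":0,"grip":1},
    {"tx":0.9,"ty":2.2,"tz":0,"rx":0,"ry":0,"rz":0,"grip":1},
    {"tx":0.9,"ty":2.2,"tz":0,"rx":0,"ry":0,"rz":0,"grip":1}
  ]
}}

```text
clock: 18.4
tcp_pos: [567.6, 124.3, 52.8]
orientation: [-1.562, 0.308, -0.328]
force: [-3.2, -9.2, 1.9]
grip_width: 17.1
```

```bash
python3 st.py
```

```text
18.4 [567.57 124.26  52.84] s nose 62.55400253062413 lat 0.4249785182428809 F lane -9.691512954078487 lat -0.7060862332135596 z 1.942010801620496
```

{"api": "step_arm", "payload": {
  "commands": [
    {"tx":-1.2,"ty":-2.75,"tz":0,"rx":0,"ry":0,"rz":0,"grip":1},
    {"tx":-2.8,"ty":-6.4,"tz":0,"rx":0,"ry":0,"rz":0,"grip":1},
    {"tx":-5.2,"ty":-11.9,"tz":0,"rx":0,"ry":0,"rz":0,"grip":1},
    {"tx":-8.4,"ty":-19.3,"tz":0,"rx":0,"ry":0,"rz":0,"grip":1},
    {"tx":-11.6,"ty":-26.6,"tz":0,"rx":0,"ry":0,"rz":0,"grip":1},
    {"tx":-14.8,"ty":-33.9,"tz":0,"rx":0,"ry":0,"rz":0,"grip":1},
    {"tx":-18,"ty":-41.3,"tz":0,"rx":0,"ry":0,"rz":0,"grip":1},
    {"tx":-21.2,"ty":-48.6,"tz":0,"rx":0,"ry":0,"rz":0,"grip":1},
    {"tx":-24.4,"ty":-56,"tz":0,"rx":0,"ry":0,"rz":0,"grip":1},
    {"tx":-27.6,"ty":-63.3,"tz":0,"rx":0,"ry":0,"rz":0,"grip":1}
  ]
}}

```text
clock: 19.4
tcp_pos: [540.4, 60.2, 53.5]
orientation: [-1.561, 0.308, -0.33]
force: [0.6, 2.2, 1.7]
grip_width: 17.2
```

```bash
python3 st.py; python3 - <<'E'
from h import *
o=arm.get_obs();from scipy.spatial.transform import Rotation as R
print(R.from_rotvec(o["orientation"]).as_matrix().round(3))
E
```

```text
19.4 [540.44  60.22  53.5 ] s nose -6.998123889538192 lat -0.2229736610797204 F lane 2.233211123073876 lat 0.33986572754025224 z 1.656008921093952
[[ 0.919  0.011  0.395]
 [-0.395 -0.017  0.919]
 [ 0.017 -1.    -0.011]]
```

{"api": "step_arm", "payload": {
  "commands": [
    {"tx":-4,"ty":-9.2,"tz":0,"rx":0,"ry":0,"rz":0,"grip":1},
    {"tx":-9,"ty":-21,"tz":0,"rx":0,"ry":0,"rz":0,"grip":1},
    {"tx":-15,"ty":-34.5,"tz":0,"rx":0,"ry":0,"rz":0,"grip":1},
    {"tx":-22,"ty":-50.6,"tz":0,"rx":0,"ry":0,"rz":0,"grip":1},
    {"tx":-29,"ty":-66.7,"tz":0,"rx":0,"ry":0,"rz":0,"grip":1},
    {"tx":-36,"ty":-82.8,"tz":0,"rx":0,"ry":0,"rz":0,"grip":1},
    {"tx":-42,"ty":-96.6,"tz":5,"rx":0,"ry":0,"rz":0,"grip":1},
    {"tx":-45,"ty":-103.5,"tz":20,"rx":0,"ry":0,"rz":0,"grip":1},
    {"tx":-46,"ty":-106,"tz":45,"rx":0,"ry":0,"rz":0,"grip":1},
    {"tx":-47,"ty":-110,"tz":80,"rx":0,"ry":0,"rz":0,"grip":1}
  ]
}}

```text
clock: 20.4
tcp_pos: [488.5, -50.9, 130.4]
orientation: [-1.564, 0.316, -0.322]
force: [1.2, -0.7, -1.2]
grip_width: 17.4
```

```bash
python3 st.py; python3 - <<'E'
from h import *
a=read_camera("scene")[...,::-1];b=read_camera("side")[...,::-1]
cv2.imwrite("pics/m3.png",np.hstack([cv2.resize(a[160:260,180:325],(400,277),interpolation=2),cv2.resize(b[160:260,220:364],(400,277),interpolation=2)]))
E
```

```text
20.4 [488.45 -50.93 130.42] s nose -129.65729889032775 lat 3.1353228760509637 F lane -0.14441655798945863 lat -1.3257294440476466 z -1.2023964873255797
```

View pics/m3.png

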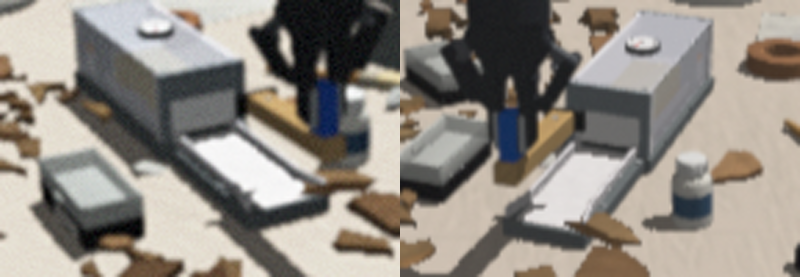

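{"api": "step_arm", "payload": {
  "commands": [
    {"tx":0,"ty":-35,"tz":5,"rx":0,"ry":0,"rz":-1,"grip":1},
    {"tx":0,"ty":-75,"tz":5,"rx":0,"ry":0,"rz":-3,"grip":1},
    {"tx":0,"ty":-120,"tz":5,"rx":0,"ry":0,"rz":-5,"grip":1},
    {"tx":0,"ty":-165,"tz":0,"rx":0,"ry":0,"rz":-7,"grip":1},
    {"tx":0,"ty":-205,"tz":-5,"rx":0,"ry":0,"rz":-8.6,"grip":1},
    {"tx":0,"ty":-235,"tz":-15,"rx":0,"ry":0,"rz":-8.6,"grip":1},
    {"tx":-1,"ty":-250,"tz":-25,"rx":0,"ry":0,"rz":-8.6,"grip":1},
    {"tx":-1,"ty":-253,"tz":-30,"rx":0,"ry":0,"rz":-8.6,"grip":1},
    {"tx":-1,"ty":-253,"tz":-30,"rx":0,"ry":0,"rz":-8.6,"grip":1},
    {"tx":-1,"ty":-253,"tz":-30,"rx":0,"ry":0,"rz":-8.6,"grip":1}
  ]
}}

```text
clock: 21.5
tcp_pos: [493.4, -303.7, 106.2]
orientation: [-1.544, 0.422, -0.449]
force: [1.3, 0.4, -0.9]
grip_width: 17.5
```

{"api": "step_arm", "payload": {
  "commands": [
    {"tx":0,"ty":0,"tz":0,"rx":0,"ry":0,"rz":0,"grip":1},
    {"tx":0,"ty":0,"tz":0,"rx":0,"ry":0,"rz":0,"grip":1}
  ]
}}

```text
clock: 21.7
tcp_pos: [493.8, -302.5, 106.6]
orientation: [-1.544, 0.421, -0.448]
force: [-0.1, -0.3, -0.7]
grip_width: 17.4
```

```bash
python3 - <<'E'
from h import *
o=arm.get_obs();from scipy.spatial.transform import Rotation as R
np.set_printoptions(precision=3,suppress=True)
M=R.from_rotvec(o["orientation"]).as_matrix();print(o["clock"],o["tcp_pos"],M,np.degrees(np.arctan2(M[1,0],M[0,0])))
im=read_camera("wrist");cv2.imwrite("pics/w8.png",im[:,:,::-1])
E
```

```text
21.7 [ 493.848 -302.513  106.607] [[ 0.851  0.012  0.525]
 [-0.525 -0.021  0.851]
 [ 0.021 -1.    -0.012]] -31.68039561841142
```

```bash
python3 - <<'E'
from h import *
from scipy.spatial.transform import Rotation as R
np.set_printoptions(precision=2,suppress=True)
o=arm.get_obs();G=R.from_rotvec([-1.528,.428,-.447])
print(np.degrees((G*R.from_rotvec(o["orientation"]).inv()).as_rotvec()), np.array([486.4,-306.3,37.3])-o["tcp_pos"])
for f in("w5","w7","w8"):
    im=cv2.imread(f"pics/{f}.png");h=cv2.cvtColor(im,cv2.COLOR_BGR2HSV)
    for r in((5,30),(212,238)):
        s=h[r[0]:r[1],265:295];k=np.argwhere((s[...,1]<40)&(s[...,2]>140));print(f,"screw",k.mean(0)[::-1]+[265,r[0]] if len(k) else None,len(k))
    for y in(10,100,200):
        w=np.nonzero((h[y,235:325,1]>75)&(h[y,235:325,2]>150))[0];print(y,w.min()+235,w.max()+235)
E
```

```text
[ 0.95  0.06 -0.28] [ -7.47  -3.52 -69.37]
w5 screw [278.87  15.97] 270
w5 screw [278.23 224.54] 171
10 244 318
100 252 306
200 254 323
w7 screw [278.92  16.01] 272
w7 screw [278.23 224.54] 171
10 251 308
100 252 307
200 253 324
w8 screw [278.57  18.13] 262
w8 screw [278.38 224.33] 171
10 252 308
100 253 306
200 254 304
```

{"api": "step_arm", "payload": {
  "commands": [
    {"tx":-3,"ty":-1,"tz":-5,"rx":0.8,"ry":-0.5,"rz":-0.3,"grip":1},
    {"tx":-6.5,"ty":-1.8,"tz":-20,"rx":1.5,"ry":-0.9,"rz":-0.3,"grip":1},
    {"tx":-6.5,"ty":-1.8,"tz":-35,"rx":1.5,"ry":-0.9,"rz":-0.3,"grip":1},
    {"tx":-6.5,"ty":-1.8,"tz":-45,"rx":1.5,"ry":-0.9,"rz":-0.3,"grip":1},
    {"tx":-6.5,"ty":-1.8,"tz":-49,"rx":1.5,"ry":-0.9,"rz":-0.3,"grip":1},
    {"tx":-6.5,"ty":-1.8,"tz":-50,"rx":1.5,"ry":-0.9,"rz":-0.3,"grip":1},
    {"tx":-6.5,"ty":-1.8,"tz":-50,"rx":1.5,"ry":-0.9,"rz":-0.3,"grip":1},
    {"tx":-6.5,"ty":-1.8,"tz":-50,"rx":1.5,"ry":-0.9,"rz":-0.3,"grip":1}
  ]
}}

```text
clock: 22.55
tcp_pos: [488.0, -305.0, 57.3]
orientation: [-1.515, 0.416, -0.458]
force: [0.9, 0.2, -1.7]
grip_width: 17.2
```

```bash
python3 - <<'E'
from h import *
from scipy.spatial.transform import Rotation as R
np.set_printoptions(precision=2,suppress=True)
o=arm.get_obs();G=R.from_rotvec([-1.528,.428,-.447]);print(o["clock"],o["tcp_pos"],np.degrees((G*R.from_rotvec(o["orientation"]).inv()).as_rotvec()),np.array([486.4,-306.3,37.3])-o["tcp_pos"])
im=read_camera("wrist")[...,::-1];cv2.imwrite("pics/w9.png",im);h=cv2.cvtColor(im,cv2.COLOR_BGR2HSV)
for y in(90,130,170,210):
    print(y,[(int(a),int(b),int(c)) for a,b,c in h[y,205:350:5]])
E
```

```text
22.55 [ 487.99 -304.96   57.27] [-0.5   1.02  0.02] [ -1.59  -1.34 -19.97]
90 [(15, 38, 201), (16, 40, 199), (15, 40, 200), (15, 40, 101), (16, 43, 102), (13, 106, 96), (13, 97, 84), (13, 100, 82), (14, 111, 94), (15, 100, 94), (17, 106, 190), (17, 109, 188), (17, 107, 186), (17, 108, 185), (18, 105, 182), (17, 106, 183), (17, 108, 192), (17, 106, 197), (17, 107, 191), (17, 104, 191), (17, 106, 193), (14, 113, 99), (12, 133, 153), (12, 132, 159), (15, 41, 195), (15, 39, 202), (15, 39, 204), (16, 39, 208), (17, 39, 207)]
130 [(16, 38, 201), (16, 39, 202), (16, 38, 202), (16, 41, 144), (17, 40, 101), (13, 126, 134), (13, 100, 87), (13, 100, 84), (14, 112, 93), (13, 115, 95), (17, 107, 191), (17, 109, 191), (17, 108, 189), (17, 108, 180), (17, 106, 176), (17, 107, 186), (17, 107, 195), (17, 109, 198), (17, 107, 193), (17, 106, 192), (17, 107, 191), (14, 124, 117), (13, 132, 154), (13, 136, 161), (15, 38, 203), (15, 39, 204), (15, 40, 205), (16, 40, 204), (16, 40, 205)]
170 [(15, 41, 199), (16, 38, 200), (15, 39, 201), (16, 40, 186), (15, 40, 103), (12, 113, 115), (13, 106, 96), (13, 101, 86), (13, 110, 93), (13, 113, 95), (17, 106, 181), (17, 105, 191), (17, 107, 188), (17, 107, 183), (17, 107, 177), (17, 107, 188), (17, 108, 196), (17, 107, 197), (18, 106, 192), (17, 108, 194), (17, 104, 142), (13, 127, 137), (13, 133, 157), (12, 133, 157), (17, 40, 206), (16, 41, 211), (17, 40, 209), (16, 40, 209), (17, 39, 204)]
210 [(15, 38, 204), (15, 39, 203), (15, 39, 204), (16, 38, 201), (16, 41, 106), (14, 64, 91), (14, 94, 84), (13, 98, 86), (14, 101, 81), (13, 115, 93), (18, 106, 169), (17, 107, 191), (17, 107, 181), (18, 105, 175), (18, 103, 180), (18, 105, 187), (17, 108, 194), (17, 106, 195), (17, 106, 190), (17, 105, 190), (16, 105, 97), (12, 134, 152), (13, 133, 159), (13, 108, 144), (17, 40, 205), (16, 38, 207), (16, 39, 209), (16, 38, 203), (16, 39, 202)]
```

{"api": "step_arm", "payload": {
  "commands": [
    {"tx":-1.7,"ty":1,"tz":-3,"rx":0,"ry":0,"rz":0,"grip":1},
    {"tx":-1.7,"ty":1,"tz":-7,"rx":0,"ry":0,"rz":0,"grip":1},
    {"tx":-1.7,"ty":1,"tz":-11,"rx":0,"ry":0,"rz":0,"grip":1},
    {"tx":-1.7,"ty":1,"tz":-15,"rx":0,"ry":0,"rz":0,"grip":1},
    {"tx":-1.7,"ty":1,"tz":-17,"rx":0,"ry":0,"rz":0,"grip":1},
    {"tx":-1.7,"ty":1,"tz":-18.5,"rx":0,"ry":0,"rz":0,"grip":1},
    {"tx":-1.7,"ty":1,"tz":-18.5,"rx":0,"ry":0,"rz":0,"grip":1}
  ]
}}

```text
clock: 23.3
tcp_pos: [486.1, -303.9, 38.6]
orientation: [-1.514, 0.416, -0.458]
force: [-0.2, 0.2, -2.1]
grip_width: 17.7
```

{"api": "step_arm", "payload": {
  "commands": [
    {"tx":0,"ty":0,"tz":-0.7,"rx":0,"ry":0,"rz":0,"grip":1},
    {"tx":0,"ty":0,"tz":-1,"rx":0,"ry":0,"rz":0,"grip":1},
    {"tx":0,"ty":0,"tz":-1,"rx":0,"ry":0,"rz":0,"grip":1}
  ]
}}

```text
clock: 23.6
tcp_pos: [486.4, -304.2, 38.1]
orientation: [-1.515, 0.416, -0.458]
force: [-1.1, 0.6, 1.4]
grip_width: 17.3
```

{"api": "step_arm", "payload": {
  "commands": [
    {"tx":0,"ty":0,"tz":0.3,"rx":0,"ry":0,"rz":0,"grip":0.7},
    {"tx":0,"ty":0,"tz":0.3,"rx":0,"ry":0,"rz":0,"grip":0.5},
    {"tx":0,"ty":0,"tz":0.3,"rx":0,"ry":0,"rz":0,"grip":0.2},
    {"tx":0,"ty":0,"tz":0.3,"rx":0,"ry":0,"rz":0,"grip":0},
    {"tx":0,"ty":0,"tz":0.3,"rx":0,"ry":0,"rz":0,"grip":0},
    {"tx":0,"ty":0,"tz":5,"rx":0,"ry":0,"rz":0,"grip":0},
    {"tx":0,"ty":0,"tz":15,"rx":0,"ry":0,"rz":0,"grip":0},
    {"tx":0,"ty":0,"tz":35,"rx":0,"ry":0,"rz":0,"grip":0},
    {"tx":0,"ty":0,"tz":60,"rx":0,"ry":0,"rz":0,"grip":0},
    {"tx":0,"ty":0,"tz":90,"rx":0,"ry":0,"rz":0,"grip":0}
  ]
}}

```text
clock: 24.6
tcp_pos: [485.9, -303.7, 128.9]
orientation: [-1.514, 0.417, -0.457]
force: [0.2, 0.2, 0.5]
grip_width: 85.1
```

{"api": "step_arm", "payload": {
  "commands": [
    {"tx":0,"ty":0,"tz":40,"rx":0,"ry":0,"rz":0,"grip":0},
    {"tx":0,"ty":0,"tz":60,"rx":0,"ry":0,"rz":0,"grip":0},
    {"tx":0,"ty":0,"tz":60,"rx":0,"ry":0,"rz":0,"grip":0},
    {"tx":0,"ty":0,"tz":60,"rx":0,"ry":0,"rz":0,"grip":0},
    {"tx":0,"ty":0,"tz":60,"rx":0,"ry":0,"rz":0,"grip":0}
  ]
}}

```text
clock: 25.1
tcp_pos: [484.9, -302.9, 187.2]
orientation: [-1.513, 0.419, -0.455]
force: [-0.5, 0.4, -1.2]
grip_width: 85.0
```

```bash
python3 - <<'E'
from h import *
np.set_printoptions(precision=1,suppress=True)
o=arm.get_obs();print(o["clock"],o["tcp_pos"],o["grip_width"])
c=calibration("wrist");im=read_camera("wrist")
for t,z in(("pusher",8),("rest",0),("pusher_nose",19),("pusher_grip",55)):
    for r in spot_point(t,"wrist")[:2]:print(t,np.round(r["location"]),round(r["conf"],2),atz(c,r["location"],z))
h=cv2.cvtColor(im,cv2.COLOR_RGB2HSV)
m=cv2.inRange(h,(105,150,130),(130,255,255));n,l,s,ct=cv2.connectedComponentsWithStats(m);j=1+np.argmax(s[1:,4]);print("blue",s[j],ct[j],atz(c,ct[j],76))
# hue: rest (s>120) vs bar (s~105)
bar=((h[...,1]>85)&(h[...,1]<118)&(h[...,2]>160)&(h[...,0]>14)&(h[...,0]<20)).astype(np.uint8)
n,l,s,ct=cv2.connectedComponentsWithStats(bar);j=1+np.argmax(s[1:,4]);W=np.array([atz(c,p[::-1],30)[:2] for p in np.argwhere(l==j)],np.float32);print("bar",s[j],cv2.minAreaRect(W))
for n2 in("scene","side"):
    i=read_camera(n2);cc=calibration(n2);m=cv2.inRange(cv2.cvtColor(i,cv2.COLOR_RGB2HSV),(105,150,60),(130,255,255));n,l,s,ct=cv2.connectedComponentsWithStats(m)
    print(n2,[(s[q].tolist(),ct[q]) for q in range(1,n) if s[q,4]>40])
    yl=cv2.inRange(cv2.cvtColor(i,cv2.COLOR_RGB2HSV),(20,180,120),(30,255,255));print("yellow px",(yl>0).sum(),[(np.round(r["location"]),round(r["conf"],2)) for r in spot_point("flap_edge",n2)[:2]],[(np.round(r["location"]),round(r["conf"],2)) for r in spot_point("black_case",n2)[:1]])
E
```

```text
25.1 [ 484.9 -302.9  187.2] 85.03480164929329
pusher [279. 194.] 0.69 [ 484.6 -308.7    8. ]
rest [275. 197.] 0.84 [ 479.5 -311.     0. ]
pusher_nose [280.  33.] 0.79 [ 559.2 -191.8   19. ]
pusher_grip [281. 204.] 0.75 [ 486.3 -307.7   55. ]
blue [270 194  20  32 611] [279.9 209.3] [ 485.7 -306.4   76. ]
bar [280  58   8 124 536] ((523.7598266601562, -254.11746215820312), (100.98957061767578, 5.774101734161377), 56.64742660522461)
scene [([384, 253, 11, 23, 203], array([389. , 263.9]))]
yellow px 0 [(array([252., 206.]), 0.83)] [(array([215., 240.]), 0.6)]
side [([252, 288, 11, 23, 219], array([257.1, 299.3]))]
yellow px 0 [(array([297., 213.]), 0.53)] [(array([233., 223.]), 0.55)]
```

```bash
python3 -c "
from rig import sign_off
print(sign_off())"
```

```text
the job is handed in; nothing more can be done
None
```

I slid the yellow case through the flap until it met the bumper, drew the stick out and laid it back in its rest. The job was handed in at about 25 s of the 53 s allowed.

**Pressed home:** the lane force was about 5 N on first contact and rose to about 9.7 N. It climbed about 4 N per mm, as the pad should. I put the squeeze at about 1.5 to 2 mm. The nose stopped about 62 mm along the lane, which puts the pad's face near 182 mm and the case's centre near 122 mm. The squeeze and case depth come from force and arm position, because neither could be seen directly.

**Flap:** it looked shut with the sill empty in the scene and side views after I drew the stick out. In the last check neither camera found any yellow, and the flap's edge was reported at the doorway.

**Stick:** the handle is within half a pixel of where it started in both fixed cameras. The bar lies at about 57° and the rest at about 57 to 58°.

**Bystanders:** nothing was brought near the black case, the bottle or the sherd. In the last check I looked only for the black case, which showed within 4 pixels of where it was at the start.

**What was uncertain:**
- The picture limit was used up before I could look at the placing, so I checked that by the numbers alone.
- The stick pitched about 1° in the grip while pushing. I corrected for it before laying the stick down.
- Early wrist-camera readings disagreed by several mm because the arm was still settling, so I measured again.

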